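Brake-lever travel check

ROBOT

A 7-joint arm with a two-finger parallel gripper is mounted at the origin on the work surface. World frame = base frame: x ahead of the robot, y to its left, z up, the work surface at z = 0. Lengths are in m, angles in degrees, forces in N, time in s.
With the tool pointing down it reaches from about 0.35 to 0.775 m from the base axis. Payload 3.1 kg.
Tool frame: the origin (TCP) lies on the centre line of the jaws, within the pads' length; the fingertips stand 17 mm ahead of it and the grasp point (between the pads) lies 2 mm behind it (robot.tip_reach is the distance from the TCP to the fingertips, in m); z points along the fingers, y is the direction in which the jaws open and shut (so a half turn about z gives the same grasp; the last joint's range is limited). The gripper opens to 85 mm and grips with 20 to 120 N. Pads are 22 mm wide; open, the fingers measure 114 mm over their backs; the gripper's body (76 mm by 85 mm) begins 54 mm behind the grasp point. The pads swing forward as they close: fully open they stand 13 mm farther back than shut.
Start: joints at [-78.822, 17.813, 0.802, 86.603, -0.252, 75.585, -1.558], TCP at [0.129, 0.535, 0.248] pointing down, gripper open.
Joint ranges: [-154.91, 154.91], [-16.99, 109.72], [-72.82, 74.43], [7.12, 147.25], [-82.49, 262.49], [11.32, 116.49], [-174.64, 174.64]. Speed limits (degrees/s): [159.86, 159.86, 180, 180, 180, 180, 180].

INTERFACE

Orientations are given as [roll, pitch, yaw] about the fixed x, y, z axes, in that order (R = Rz(yaw) Ry(pitch) Rx(roll)).
In Python, from station import robot, fingers, vision, workorder, recognise gives the robot as it stands. Calls block until the motion is done:
- robot.move_to(position, orientation): joint-space move of the TCP to a pose.
- robot.line_to(position, orientation=None, velocity=0.15, f_stop=None): straight line of the TCP; orientation=None keeps the orientation; velocity is the mean speed in m/s. With f_stop (N) it stops when the force on the tool has changed by that much, and returns True; else False.
- robot.move_j(angles): joint-space move.
- fingers.gripper_to(opening, force=None): opening from 0.0 (shut) to 1.0 (fully open); force is the grip in N (None keeps the last); returns when the fingers have stopped.
- robot.pause(seconds).
- robot.inverse_kinematics(position, orientation): joint angles nearest the present ones, or None.
- vision.grab_frame(name): name is "side" or "top" or "wrist"; returns the picture (480x640x3 uint8, red, green, blue); there is no depth.
- vision.calibration(name): a dict with "mtx" (3x3 intrinsics, pixels), "k1" (the pictures are not rectified: a ray, as slopes to the right and down, at radius r is drawn at 1 + k1 r^2 times it, then the intrinsics apply), "extrinsics" (4x4, takes a point from world to camera coordinates); the wrist camera has in their place "T_tool_cam" (4x4, takes a point from camera to tool coordinates, whose origin is the TCP and whose axes are the flange's). Camera axes: x right, y up, looking along -z (the intrinsics and any distortion apply to the point x, -y, -z); pixel columns grow to the right and rows downward; lengths in m; the calibration is good to about 2 mm. A picture is of the moment at which its call begins: read the wrist's pose just before it. calibration takes no time and is no camera call.
A pose or a line that the arm cannot do raises robot.PlanningError and nothing moves.
- workorder.close_job(): hands the job in, once; it reports no verdict.
Trained networks look in the newest picture that a camera, given by its name, has taken for a name from the list of things; names that differ only in an ending like _2 or _b are one class to them, and where a whole thing is asked for, a point or a joint stands for the part that bears it (a point fixed in the world has none). Each returns a list of dicts, best first, with "p" (0 to 1); they miss things now and then, are a little off and sometimes report something else, mostly with a low value. They report only what shows in the picture. A call takes as long as a camera call.
- recognise(label, camera): "rect" ([centre column, centre row, width, height] in pixels, round what is visible of it).
Readings, each from a call of its own:
- robot.current_time_s(): time.
- robot.current_joint_positions(): joint angles.
- robot.current_dq(): joint speeds.
- robot.current_joint_torque(): joint torques, N m.
- robot.current_tool_pos(): TCP position.
- robot.current_eef_rot(): TCP orientation.
- robot.current_contact_force(): force on the tool from outside, world axes, zero at the start.
- robot.current_torque(): the same for the moment, N m.
- robot.current_finger_gap(): opening from 0.0 (shut) to 1.0 (fully open).
Only numpy, scipy, OpenCV 4.12 (cv2) and the standard library are available. Lean on these libraries where they do the work, as an engineer would, in place of code of your own. Each camera call takes 0.05 s, during which the arm holds its last target.

TASK

Check the brake lever on the test rig: with shut fingers push its blade towards the handlebar until the light free play ends and the resistance firms up, hold it there for half a second at about 15 N (10 N is the least that counts, never above 22 N), then let it go back to rest. The drag hand on the dial stays behind at the travel reached: note that travel by moving the knobbed set hand to lie in line with the drag hand, then let go. Do not touch the drag hand with the fingers, and leave the loose things around alone.

Things in the scene. Friction and masses are not known exactly. Their poses are not given: they have to be found in the camera images.
- rig: test rig fixed to the table: aluminium base plate 270 x 420 x 12 mm with handlebar stub, brake lever in a dark housing and white dial. Origin: on the lever's upright pivot axis at table height; z up, +x from lever towards handlebar (away from the robot), +y along the handlebar to the lever's blade; the dial is on the -y side. Lever, drag hand and set hand all turn about this z axis
- housing_top (a point): top of the dark housing over the pivot, 117 mm above the table; in the rig's frame the housing spans x -40 to 30, y -30 to 60 mm. The handlebar runs along y at x = 55 mm, 32 mm thick, top at 108 mm. The dial plate spans x -155 to 30, y -185 to -45 mm, top at 50 mm
- lever (a joint): lever angle in rad, 0 at rest (spring-returned), growing as the blade is pushed to the handlebar (clockwise from above); end stop 0.55, beyond use. Free play takes 2 to 4 N at the paddle; after the bite point the force rises steeply, 2 to 3 N per mm. The bite point differs each time (14 to 52 mm of paddle travel), is hidden in the housing and must be felt
- blade: the lever's aluminium blade outside the housing, 8 mm thick; origin on the pivot axis at table height. Its +y runs outward along the blade (at rest turned 0.35 rad from the rig's y, away from the handlebar), its +x is the direction in which it is pushed
- paddle (a point): centre of the paddle, the broad flat end of the blade: 55 mm long along the blade, 30 mm tall, 8 mm thick, 130 mm from the pivot axis, 97 mm above the table. Axes as the blade's; the face to push is 4 mm behind this point (-x, the robot's side), with over 60 mm of free room on that side
- drag (a joint): drag hand angle in rad on the dial: 0 points along the rig's -y, growing clockwise from above, towards the robot; same zero and direction as lever. The lever's tail pushes it along and it stays (light friction) at the greatest lever angle reached. It may start a little above 0
- drag_hand: the drag hand: thin dark steel pointer, 6 mm wide, lying flat over the dial at 59 to 62 mm above the table, from the pivot out to 128 mm. Its -y axis points along the hand from the pivot
- drag_tip (a point): tip of the drag hand, 128 mm from the pivot axis, 62 mm above the table; axes as the drag hand's
- marker (a joint): set hand angle in rad, same zero and direction as drag; range 0 to 0.85; it stays where it is left (about 1.5 N at the knob moves it). It starts beyond the drag hand's reach
- marker_knob (a point): on the axis of the set hand's upright knob, 88 mm above the table: black round post 16 mm across, from 56 to 105 mm above the table, 155 mm from the pivot axis, on a thin arm under the drag hand; it passes outside the drag hand's tip. At angle a it is at (-155 sin a, -155 cos a) mm in the rig's frame. Its -y axis points outward along the set hand
- cap: rubber bar-end cap, 30 mm across, 34 mm tall, standing on the rig's base plate near the robot; a bystander, leave alone
- wrench: steel wrench 150 mm long lying on the rig's base plate behind the dial; a bystander, leave alone
- spare_blade: loose flat aluminium lever blade, 145 x 20 x 8 mm, lying on the table to the right; a bystander, leave alone
- tape: cardboard ring, 84 mm across, 24 mm tall, on the table to the left; a bystander, leave alone
- tote: open blue plastic tote 200 x 140 x 90 mm on the table to the right; a bystander, leave alone
- driver: screwdriver 190 mm long on the table to the left; a bystander, leave alone
- oil: white bottle 50 mm across, 140 mm tall, on the table to the left; a bystander, leave alone

How it is judged (in metres and radians):
On the way, in this order (a step that is already met when the one before it is completed fails the run):
1. the blade is pressed past its free play: at least 10 N on it, held 0.3 s (contact force between the fingers and blade above 10 N and value of joint lever above 0.1 rad), for 0.3 s.
2. the lever is back at rest (value of joint lever below 0.04 rad), for 0.2 s.
At the end, for the whole second after the job is handed in: The set hand lies in line with the drag hand within 0.035 rad (about 5 mm at the knob) and still, the drag hand stands where the pressed lever left it (above 0.12 rad), and the lever is back at rest (below 0.04 rad) (angle between the y axis of drag_hand and the y axis of marker_knob, either way round below 0.035 rad and value of joint lever below 0.04 rad and velocity of joint marker between -0.02 and 0.02 rad/s and value of joint drag above 0.12 rad); the robot touches nothing.
It fails at once if the blade is pressed with more than 22 N (contact force between the fingers and blade above 22 N).
It fails at once if the fingers touch the drag hand (contact force between the fingers and drag_hand above 0.5 N).
It fails at once if a loose bystander is moved by more than 20 mm (distance of any of cap, wrench, spare_blade, tape, tote, driver, oil from where it was at the start of the episode above 0.02 m).
It also fails if it takes over 48 s, if anything falls off the work surface, if the arm or the gripper's body presses on something with over 40 N, if the wrist force passes 120 N, or if a joint passes its speed limit or range.

## Working session

There is one attempt and no reset: what is moved stays moved. The work goes in short steps, each a Python script; the robot and the scene stay as the last script left them, time stands still between calls to the robot, and variables do not carry over. Pictures are saved under pics/ and viewed, and the job is handed in when it is done.

```bash
ls; mkdir -p pics
python3 - <<'E'
from station import robot, fingers, vision, workorder, recognise
import cv2
for n in ["side","top","wrist"]:
    im=vision.grab_frame(n); cv2.imwrite(f"pics/{n}0.png",im[:,:,::-1])
    print(n,vision.calibration(n))
print(robot.current_time_s(),robot.current_tool_pos(),robot.current_eef_rot(),robot.current_contact_force())
for l in ["rig","housing_top","paddle","marker_knob","drag_tip","cap"]:
    print(l,recognise(l,"top")[:2],recognise(l,"side")[:2])
E
```

```text
pics
side {'mtx': array([[437.22797057,   0.        , 316.95217664],
       [  0.        , 437.22797057, 242.8189522 ],
       [  0.        ,   0.        ,   1.        ]]), 'k1': -0.10441250353689516, 'extrinsics': array([[ 0.82134245, -0.57036942, -0.00867781, -0.44153252],
       [ 0.29100861,  0.40587664,  0.86635913, -0.23872497],
       [-0.49062263, -0.71410285,  0.49934613, -0.95138791],
       [ 0.        ,  0.        ,  0.        ,  1.        ]])}
top {'mtx': array([[463.01799798,   0.        , 325.0484774 ],
       [  0.        , 463.01799798, 241.98922277],
       [  0.        ,   0.        ,   1.        ]]), 'k1': -0.009328507004608152, 'extrinsics': array([[-0.0140502 , -0.99973006, -0.01850392, -0.011951  ],
       [ 0.9980238 , -0.01515493,  0.06098219, -0.53705886],
       [-0.06124615, -0.01761054,  0.99796732, -1.204579  ],
       [ 0.        ,  0.        ,  0.        ,  1.        ]])}
wrist {'mtx': array([[404.15450248,   0.        , 325.97552533],
       [  0.        , 404.15450248, 246.86163921],
       [  0.        ,   0.        ,   1.        ]]), 'k1': -0.02479
[... 550 characters left out ...]
6}] [{'rect': [329.4, 256.6, 153.5, 118.3], 'p': 0.81}, {'rect': [339.4, 253.0, 2.3, 1.8], 'p': 0.2}]
housing_top [{'rect': [302.1, 227.2, 162.3, 105.3], 'p': 0.85}] [{'rect': [330.1, 257.3, 155.2, 115.6], 'p': 0.64}]
paddle [{'rect': [283.1, 220.8, 90.3, 26.0], 'p': 0.63}, {'rect': [465.5, 313.0, 48.4, 34.2], 'p': 0.59}] [{'rect': [314.4, 229.4, 62.1, 40.7], 'p': 0.83}]
marker_knob [{'rect': [331.4, 242.7, 37.7, 37.4], 'p': 0.49}] [{'rect': [323.9, 258.6, 12.2, 29.3], 'p': 0.74}, {'rect': [329.1, 257.8, 155.4, 116.0], 'p': 0.41}]
drag_tip [] []
cap [{'rect': [290.6, 255.6, 9.1, 9.4], 'p': 0.5}] [{'rect': [290.8, 257.9, 13.9, 10.2], 'p': 0.68}, {'rect': [320.0, 262.4, 6.3, 22.0], 'p': 0.18}]
```

View pics/top0.png

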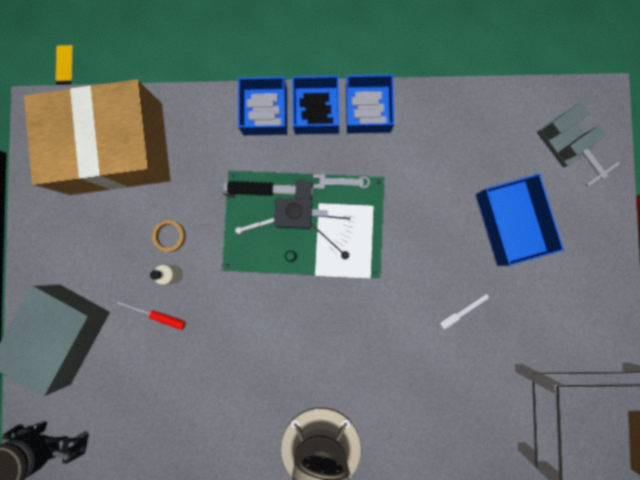

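View pics/side0.png

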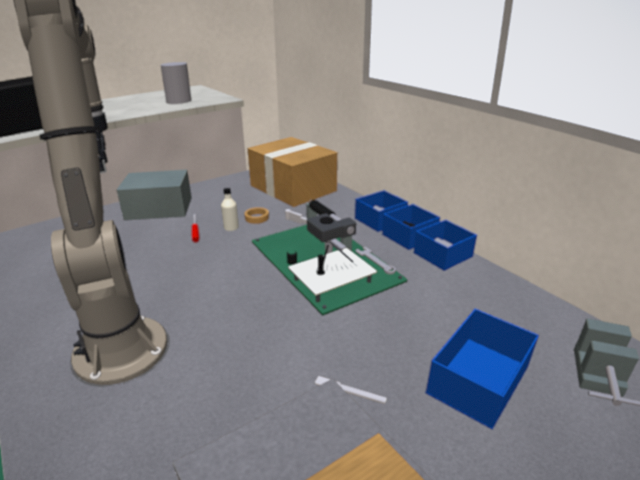

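View pics/wrist0.png

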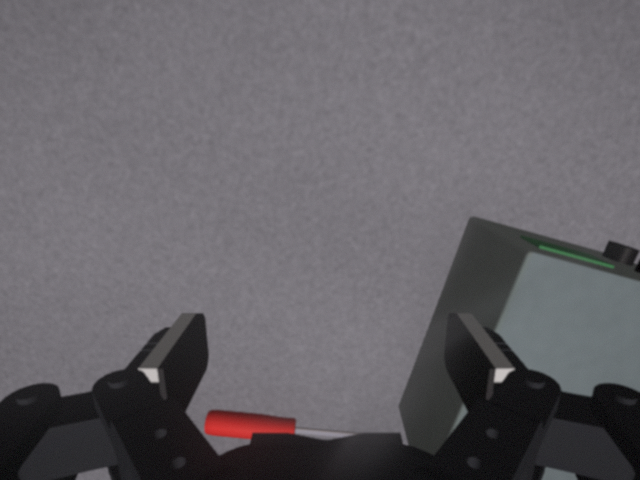

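The top view shows the green base plate with corners near (229,171), (384,177), (381,278) and (222,270). The housing is at (293,211), the knob at (345,255), the paddle end at (238,231) and the cap at (291,256). The side view agrees with this layout. Next I'll get a rough pose from these points and look closer with the wrist camera.

```bash
cat > h.py <<'E'
import numpy as np, cv2
from scipy.spatial.transform import Rotation as Ro
from station import robot, fingers, vision, workorder, recognise
def Tt(p,o):
    T=np.eye(4);T[:3,:3]=Ro.from_euler('xyz',o,degrees=True).as_matrix();T[:3,3]=p;return T
def cam(name,T=None):
    c=vision.calibration(name)
    E=c["extrinsics"] if name!="wrist" else np.linalg.inv(T@c["T_tool_cam"])
    return c["mtx"],c["k1"],E
def proj(C,P):
    M,k,E=C;P=np.atleast_2d(P);q=P@E[:3,:3].T+E[:3,3]
    s=np.c_[q[:,0]/-q[:,2],-q[:,1]/-q[:,2]];s=s*(1+k*(s**2).sum(1,keepdims=True))
    return s@M[:2,:2].T+M[:2,2]
def back(C,uv,z):
    M,k,E=C;d=(np.array(uv)-M[:2,2])/np.diag(M)[:2];s=d.copy()
    for _ in range(20): s=d/(1+k*(s@s))
    r=E[:3,:3].T@np.array([s[0],-s[1],-1]);o=-E[:3,:3].T@E[:3,3]
    return o+r*(z-o[2])/r[2]
def rig2w(g,P):
    P=np.atleast_2d(np.array(P,float));c,s=np.cos(g[2]),np.sin(g[2])
    return np.c_[g[0]+c*P[:,0]-s*P[:,1],g[1]+s*P[:,0]+c*P[:,1],P[:,2]]
E
python3 - <<'E'
from h import *
C=cam("top")
for n,uv,z in [("c1",(229,171),.012),("c2",(384,177),.012),("c3",(381,278),.012),("c4",(222,270),.012),("hous",(294,211),.117),("knob",(345.5,255),.105),("pad",(239,231),.097),("d1",(373,205),.05),("d2",(372,278),.05),("d3",(315,276),.05),("cap",(291,256),.04)]:
    print(n,back(C,uv,z).round(4))
for yaw in (0,90,180,-90,45,-45,135,-135):
    for p in ([0.45,0.0,.32],[0.5,.1,.15],[.45,-.1,.1]):
        q=robot.inverse_kinematics(p,[180,0,yaw]); print(yaw,p,None if q is None else np.round(q))
E
```

```text
c1 [0.7318 0.2353 0.012 ]
c2 [ 0.7081 -0.1792  0.012 ]
c3 [ 0.44   -0.1654  0.012 ]
c4 [0.4669 0.2543 0.012 ]
hous [0.6073 0.0529 0.117 ]
knob [ 0.4988 -0.0708  0.105 ]
pad [0.5624 0.1914 0.097 ]
d1 [ 0.6282 -0.1451  0.05  ]
d2 [ 0.4411 -0.1387  0.05  ]
d3 [0.4481 0.0065 0.05  ]
cap [0.5004 0.0683 0.04  ]
0 [0.45, 0.0, 0.32] [-48.   5.  50.  94.  -3.  83. -88.]
0 [0.5, 0.1, 0.15] [-48.  22.  44. 103. -17.  63. -87.]
0 [0.45, -0.1, 0.1] [-34.  23.  56. 113. -23.  55. -56.]
90 [0.45, 0.0, 0.32] [-49.   5.  51.  95.  -4.  83.   2.]
90 [0.5, 0.1, 0.15] [-43.  20.  39. 102. -14.  62.   0.]
90 [0.45, -0.1, 0.1] [-36.  24.  59. 113. -25.  56.  35.]
180 [0.45, 0.0, 0.32] [-48.   4.  49.  94.  -3.  83.  92.]
180 [0.5, 0.1, 0.15] [-37.  19.  31. 102. -11.  62.  87.]
180 [0.45, -0.1, 0.1] [-31.  22.  52. 113. -21.  55. 121.]
-90 [0.45, 0.0, 0.32] [ 52.  11. -62.  92.   9.  84. 169.]
-90 [0.5, 0.1, 0.15] [-28.  18.  18. 102.  -6.  61. 173.]
-90 [0.45, -0.1, 0.1] [ -39.   27.   65.  113.  -29.   58. -140.]
45 [0.45, 0.0, 0.32] [-49.   5.  50.  95.  -4.  83. -43.]
45 [0.5, 0.1, 0.15] [-45.  21.  41. 102. -15.  62. -44.]
45 [0.45, -0.1, 0.1] [-35.  24.  58. 113. -25.  56. -10.]
-45 [0.45, 0.0, 0.32] [ -60.    6.   64.   95.   -5.   83. -131.]
-45 [0.5, 0.1, 0.15] [ -60.   29.   65.  103.  -29.   67. -121.]
-45 [0.45, -0.1, 0.1] [-39.  27.  65. 113. -29.  58. -95.]
135 [0.45, 0.0, 0.32] [-48.   4.  50.  94.  -3.  83.  47.]
135 [0.5, 0.1, 0.15] [-41.  20.  35. 102. -13.  62.  44.]
135 [0.45, -0.1, 0.1] [-35.  24.  58. 113. -25.  56.  80.]
-135 [0.45, 0.0, 0.32] [-45.   4.  46.  94.  -3.  83. 137.]
-135 [0.5, 0.1, 0.15] [-33.  19.  25. 102.  -9.  61. 130.]
-135 [0.45, -0.1, 0.1] [-36.  25.  59. 113. -26.  56. 171.]
```

Run:
```python
from h import *
robot.move_j([-3,6,0,92,0,83,90])
print(robot.current_time_s(),robot.current_tool_pos(),robot.current_eef_rot())
fingers.gripper_to(0.0,force=60)
print(robot.current_time_s())
robot.move_to([.57,-.0,.33],[180,0,180])
print(robot.current_time_s(),robot.current_tool_pos(),robot.current_eef_rot(),np.round(robot.current_joint_positions(),1))
T=Tt(robot.current_tool_pos(),robot.current_eef_rot()); np.save("T1.npy",T)
im=vision.grab_frame("wrist"); cv2.imwrite("pics/w1.png",im[:,:,::-1])
for l in ["marker_knob","drag_tip","drag_hand","paddle","blade","housing_top"]:
    print(l,recognise(l,"wrist")[:2])
```

```text
2.9833 [0.45749464 0.00811026 0.31420791] [ 179.96934746   -1.01052572 -176.87605483]
3.75
4.2833 [ 5.70148721e-01 -7.19039766e-06  3.29244844e-01] [ 1.79998531e+02 -1.00347848e-01  1.79994901e+02] [-2.6 18.8  1.3 74.  -0.4 87.3 88.6]
marker_knob [{'rect': [285.8, 165.7, 108.5, 98.5], 'p': 0.89}]
drag_tip [{'rect': [279.8, 229.8, 69.0, 10.1], 'p': 0.74}]
drag_hand [{'rect': [290.5, 229.3, 96.8, 10.3], 'p': 0.58}]
paddle [{'rect': [426.1, 222.1, 256.3, 61.9], 'p': 0.62}]
blade []
housing_top [{'rect': [370.4, 197.5, 399.5, 269.0], 'p': 0.56}]
```

View pics/w1.png

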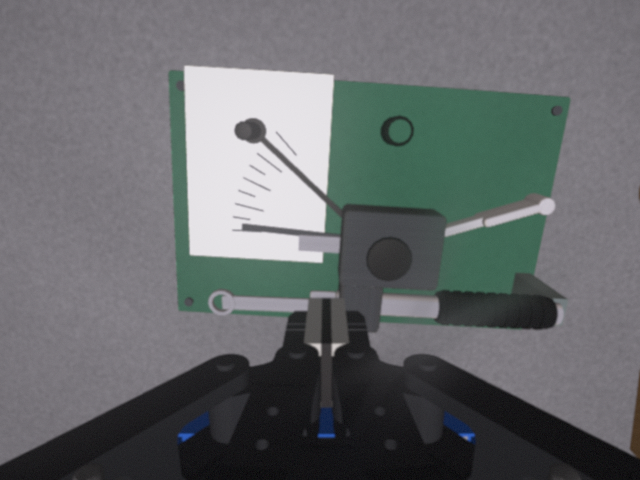

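The wrist view shows the dial plate corners at about (186,66), (334,75), (323,262) and (190,254). The knob top is at (245,130), the drag hand tip at (235,227), the pivot disc at (389,258) and the blade end at (547,206). I'll fit the rig pose to these points.

Run:
```python
from h import *
from scipy.optimize import least_squares
T=np.load("T1.npy");C=cam("wrist",T)
P=np.array([[-155,-185,50],[-155,-45,50],[30,-185,50],[-40,-30,117],[-40,60,117]])/1000
uv=np.array([[186,66],[334,75],[190,254],[342,206],[444,211]])
f=lambda g:(proj(C,rig2w(g,P))-uv).ravel()
r=least_squares(f,[.6,.04,-.06]);g=r.x;print(g,np.degrees(g[2]),r.fun.reshape(-1,2).round(1))
np.save("g1.npy",g)
print("pivot",proj(C,rig2w(g,[[0,0,.117],[0.03,-.045,.05]])))
B=lambda uv,z:(lambda p:(rig2w((0,0,-g[2]),p-np.array([g[0],g[1],0]))[0]*1000).round(1))(back(C,uv,z))
print("knobtop",B((243.5,130),.105),"tip",B((235,228),.062),B((290,232.5),.062),"pad",B((547,206),.11),B((490,219),.11))
k=B((243.5,130),.105);print(np.degrees(0),np.arctan2(-k[0],-k[1]),np.hypot(k[0],k[1]))
print("cap",B((398,129),.046))
print("rest paddle",rig2w(g,[[-.13*np.sin(.35),.13*np.cos(.35),.097]]))
im=cv2.imread("pics/w1.png")
a=np.vstack([P,[[0,0,.117]]])
for u in proj(C,rig2w(g,a)): cv2.circle(im,tuple(int(v) for v in u),3,(0,0,255),1)
for r_ in (.1025,.13,.1575):
  for z in (.112,):
    u=proj(C,rig2w(g,[[-r_*np.sin(.35),r_*np.cos(.35),z]]))[0];cv2.circle(im,tuple(int(v) for v in u),3,(0,255,255),1)
cv2.imwrite("pics/w1a.png",cv2.resize(im[40:340,150:600],None,fx=1.7,fy=1.7,interpolation=cv2.INTER_CUBIC))
# top cam check
print(proj(cam("top"),rig2w(g,np.array([[-155,-185,50],[30,-185,50],[-155,-45,50]])/1000)), "saw (372,278),(373,205),(315,276)")
```

```text
[ 0.60484308  0.04124443 -0.05498874] -3.1506228600150505 [[-3.9 -1.9]
 [-1.6 -2.6]
 [-0.9  0.1]
 [ 1.3  2.2]
 [ 4.5  3. ]]
pivot [[374.37140866 255.06010576]
 [321.99407452 261.08592834]]
knobtop [ -99.2 -116.9  105. ] tip [  -3.9 -133.8   62. ] [ -2.2 -78.7  62. ] pad [-50.7 147.3 110. ] [-36.4  99.3 110. ]
0.0 0.7036740664138796 153.31748106461964
cap [-107.9   21.9   46. ]
rest paddle [[0.5670455  0.16562828 0.097     ]]
[[370.53426504 278.46949254]
 [373.05236419 206.37123298]
 [315.65091168 276.20450495]] saw (372,278),(373,205),(315,276)
```

View pics/w1a.png

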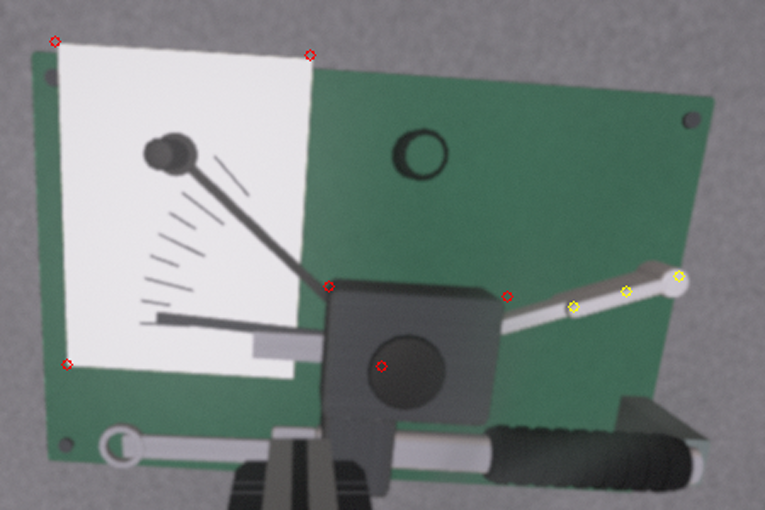

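Run:
```python
from h import *
from scipy.optimize import least_squares
T=np.load("T1.npy");C=cam("wrist",T)
P=np.array([[-155,-185,50],[-155,-45,50],[30,-45,50],[30,-185,50],[-40,-30,117],[-40,60,117],[30,-30,117],[30,60,117]])/1000
uv=np.array([[184.5,65.5],[333.5,76],[323,262.4],[189.4,253.5],[344,210.6],[446,217],[341,278],[439,289]])
k_uv=np.array([243.5,130.6]);t_uv=np.array([242.5,226.5])
def f(v,full=False):
    g=v[:3];a,d=v[3:5]
    Q=np.vstack([P,[[-.155*np.sin(a),-.155*np.cos(a),.105]],[[-.128*np.sin(d),-.128*np.cos(d),.062]]])
    e=(proj(C,rig2w(g,Q))-np.vstack([uv,k_uv,t_uv]))
    return e if full else np.r_[e.ravel()]
r=least_squares(f,[.6,.04,-.06,.7,0.02],loss='soft_l1');g=r.x;print(g);print(f(g,True).round(1))
print(g[:3]); np.save("g1.npy",g[:3])
print(rig2w(g[:3],[[-.13*np.sin(.35),.13*np.cos(.35),.097]]))
for r_ in (.1025,.13,.1575): print(proj(C,rig2w(g[:3],[[-r_*np.sin(.35),r_*np.cos(.35),.112]]))[0])
```

```text
[ 0.60649347  0.042244   -0.05823498  0.70153085  0.05464903]
[[-0.7 -0.2]
 [ 0.5 -1.8]
 [-0.1  0. ]
 [ 0.6  1.5]
 [ 0.6 -0.6]
 [ 3.7 -0.9]
 [-2.   8.9]
 [-0.4  3.2]
 [-0.1 -0.1]
 [-0.4 -0. ]]
[ 0.60649347  0.042244   -0.05823498]
[[0.56909987 0.1667499  0.097     ]]
[488.28911947 222.864106  ]
[519.34729044 214.0091186 ]
[550.60744082 205.08893376]
```

The fit is consistent: rig at (0.6065, 0.0422) with yaw -3.3°, and the knob and tip radii within 0.5 px. The marker is at about 0.70 rad and the drag hand at about 0.055. Next is the guarded press.

```bash
cat > press.py <<'E'
from h import *
g=np.load("g1.npy")
R=.13
def pose(th,back,z=.097,r=R):
    ph=.35-th; p=np.array([-r*np.sin(ph)-back*np.cos(ph), r*np.cos(ph)-back*np.sin(ph), z])
    return rig2w(g,p)[0].tolist(),[180,0,180+np.degrees(ph+g[2])], np.array([np.cos(ph+g[2]),np.sin(ph+g[2]),0])
E
python3 - <<'E'
from press import *
p,o,n=pose(0,.045,.2); robot.move_to(p,o)
p,o,n=pose(0,.045); robot.line_to(p,o,velocity=.15)
robot.pause(.2)
f0=np.mean([robot.current_contact_force() for _ in range(5)],axis=0)
print(robot.current_time_s(),robot.current_tool_pos(),f0)
p,o,n=pose(0,.0); hit=robot.line_to(p,o,velocity=.03,f_stop=1.5)
q=np.array(robot.current_tool_pos());p0=np.array(pose(0,0)[0])
print(hit,"back at contact",-(q-p0)@n, (np.array(robot.current_contact_force())-f0)@n,robot.current_time_s())
np.save("f0.npy",f0)
E
```

```text
6.5 [0.52694398 0.15404374 0.09823407] [ 0.2707688  -0.28873733 -1.26647942]
True back at contact 0.014444309020566391 -2.7532972981483588 7.5083
```

Contact came at 14.4 mm standoff, where 15 mm was expected, with about 2.7 N. Now I'll press in small steps.

Run:
```python
from press import *
f0=np.load("f0.npy"); b=.0146
def F(n,k=1): return -np.mean([(np.array(robot.current_contact_force())-f0)@n for _ in range(k)])
s=0.;log=[];ok=False
while s<.063:
    fl=log[-1][1] if log else 3
    ds=.0015 if fl<5 else (.0008 if fl<9 else .0004)
    s+=ds
    p,o,n=pose(s/R,b); robot.line_to(p,o,velocity=.02)
    f=F(n);
    if f>11: robot.pause(.1); f=F(n,2)
    log.append((round(s*1000,1),round(f,2),round(robot.current_time_s(),2)))
    if f>14.3: ok=True;break
print(log[::4],log[-6:])
if ok:
    for i in range(8):
        robot.pause(.1); print(round(F(n),2),end=' ')
    q=robot.current_tool_pos(); print(q,pose(s/R,b)[0],robot.current_time_s())
    T=Tt(robot.current_tool_pos(),robot.current_eef_rot())
    p,o,n=pose(0,.02);robot.line_to(p,o,velocity=.06)
    p,o,n=pose(0,.05);robot.line_to(p,o,velocity=.1)
    p,o,n=pose(0,.06,.2);robot.line_to(p,o,velocity=.2)
print(robot.current_time_s(), ok)
```

```text
[(1.5, np.float64(1.73), 7.76), (7.5, np.float64(2.31), 8.76), (13.5, np.float64(2.42), 9.76), (19.5, np.float64(3.79), 10.76), (25.5, np.float64(3.52), 11.76), (31.5, np.float64(3.67), 12.76), (36.1, np.float64(7.06), 13.76), (38.9, np.float64(9.01), 14.76), (40.5, np.float64(10.49), 15.76), (42.1, np.float64(12.19), 17.06), (43.7, np.float64(13.67), 18.46)] [(42.9, np.float64(13.3), 17.76), (43.3, np.float64(12.86), 18.11), (43.7, np.float64(13.67), 18.46), (44.1, np.float64(13.82), 18.81), (44.5, np.float64(13.82), 19.16), (44.9, np.float64(15.91), 19.51)]
15.83 14.81 14.49 13.5 14.91 14.96 14.6 13.93 [0.593846   0.17304172 0.09690643] [0.5988816595002098, 0.1728396382281947, 0.097] 20.3083
22.4167 True
```

The press held at 14–16 N for 0.8 s, with the bite at about 33 mm. Now I'll look at the dial.

Run:
```python
from h import *
g=np.load("g1.npy")
robot.move_to([.55,-.04,.27],[180,0,180])
T=Tt(robot.current_tool_pos(),robot.current_eef_rot()); np.save("T2.npy",T)
im=vision.grab_frame("wrist")[:,:,::-1].copy(); cv2.imwrite("pics/w2.png",im)
C=cam("wrist",T)
print(robot.current_time_s(),recognise("drag_hand","wrist")[:1],recognise("marker_knob","wrist")[:1])
for a in (.28,.30,.32,.34):
    print(a,proj(C,rig2w(g,[[-r*np.sin(a),-r*np.cos(a),.062] for r in (.07,.128)])).round(1).tolist())
```

```text
23.3 [{'rect': [332.9, 249.8, 108.1, 42.3], 'p': 0.64}] [{'rect': [328.1, 199.8, 119.8, 114.5], 'p': 0.64}]
0.28 [[342.0, 256.3], [277.9, 234.5]]
0.3 [[342.6, 254.9], [278.8, 231.7]]
0.32 [[343.2, 253.4], [279.8, 229.0]]
0.34 [[343.8, 252.0], [280.9, 226.3]]
```

View pics/w2.png

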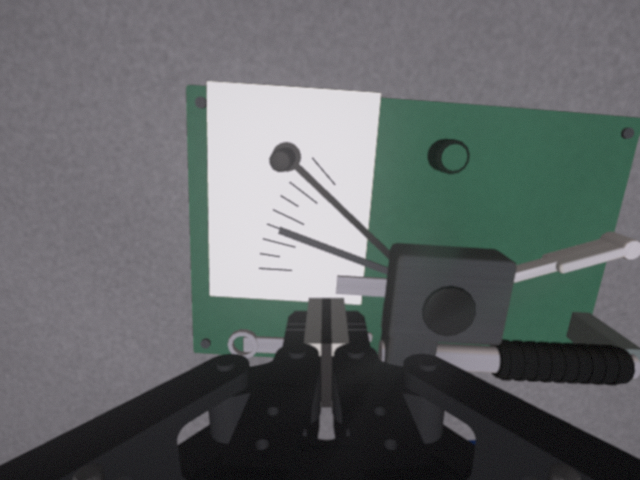

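The drag hand tip is at about (280,231), which projects to about 0.307 rad and agrees with the press geometry. The knob is at (285,158), still at about 0.70. The lever is back at rest. Now I'll push the knob, stopping slightly short and then looking again.

```bash
cat > knob.py <<'E'
from h import *
g=np.load("g1.npy")
def kp(a,back,z=.095,R=.155):
    p=np.array([-R*np.sin(a)-back*np.cos(a), -R*np.cos(a)+back*np.sin(a), z])
    return rig2w(g,p)[0].tolist(),[180,0,180+np.degrees(-a+g[2])]
E
python3 - <<'E'
from knob import *
p,o=kp(.70,.042,.18);robot.move_to(p,o)
p,o=kp(.70,.042);robot.line_to(p,o,velocity=.15)
hit=robot.line_to(*kp(.70,.013),velocity=.05,f_stop=1.2)
q=robot.current_tool_pos();d=np.array(q)-np.array(kp(.70,0)[0]);print(hit,"back",np.linalg.norm(d[:2]),robot.current_time_s())
for a in np.arange(.65,.33,-.05): robot.line_to(*kp(a,.0187),velocity=.06)
robot.line_to(*kp(.33,.0187),velocity=.04)
print(robot.current_tool_pos(),kp(.33,.0187)[0],robot.current_contact_force(),robot.current_time_s())
T=Tt(robot.current_tool_pos(),robot.current_eef_rot());np.save("T3.npy",T)
cv2.imwrite("pics/w3.png",vision.grab_frame("wrist")[:,:,::-1])
E
```

```text
True back 0.016262832825584366 25.35
[ 0.53038218 -0.09402649  0.09497732] [0.5305090702588938, -0.0941417059155076, 0.095] [ 0.03675824  0.14787343 -0.10582182] 27.575
```

View pics/w3.png

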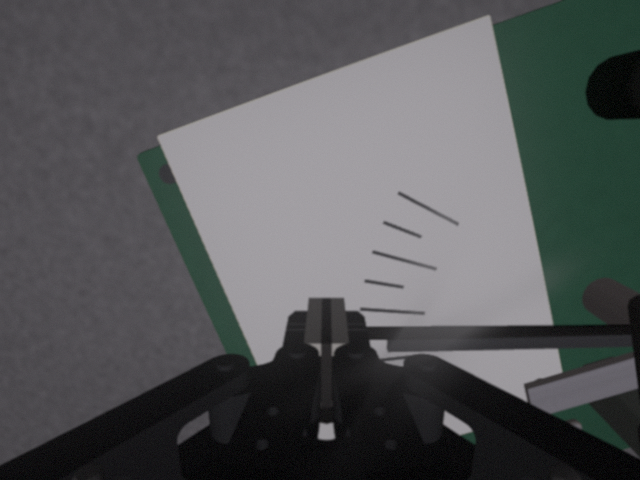

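The set hand arm is now nearly in line with the drag hand, but the knob is hidden by the gripper. I'll back off and measure.

Run:
```python
from knob import *
robot.line_to(*kp(.33,.045),velocity=.12)
robot.line_to(kp(.33,.045)[0][:2]+[.2],velocity=.2)
robot.move_to([.55,-.04,.25],[180,0,180])
T=Tt(robot.current_tool_pos(),robot.current_eef_rot());np.save("T4.npy",T)
im=vision.grab_frame("wrist")[:,:,::-1];cv2.imwrite("pics/w4.png",im)
cv2.imwrite("pics/w4z.png",cv2.resize(im[150:350,200:440],None,fx=3.2,fy=3,interpolation=cv2.INTER_CUBIC))
C=cam("wrist",T);print(robot.current_time_s())
for a in (.30,.32,.34,.36):
    q=lambda r,z:[-r*np.sin(a),-r*np.cos(a),z]
    u=proj(C,rig2w(g,[q(.08,.062),q(.128,.062),q(.155,.105)]))
    print(a,((u-[200,150])*[3.2,3]).round(0).tolist())
```

```text
29.1333
0.3 [[432.0, 322.0], [253.0, 261.0], [112.0, 269.0]]
0.32 [[434.0, 317.0], [256.0, 253.0], [117.0, 257.0]]
0.34 [[437.0, 311.0], [260.0, 244.0], [121.0, 244.0]]
0.36 [[439.0, 306.0], [264.0, 235.0], [126.0, 232.0]]
```

View pics/w4z.png

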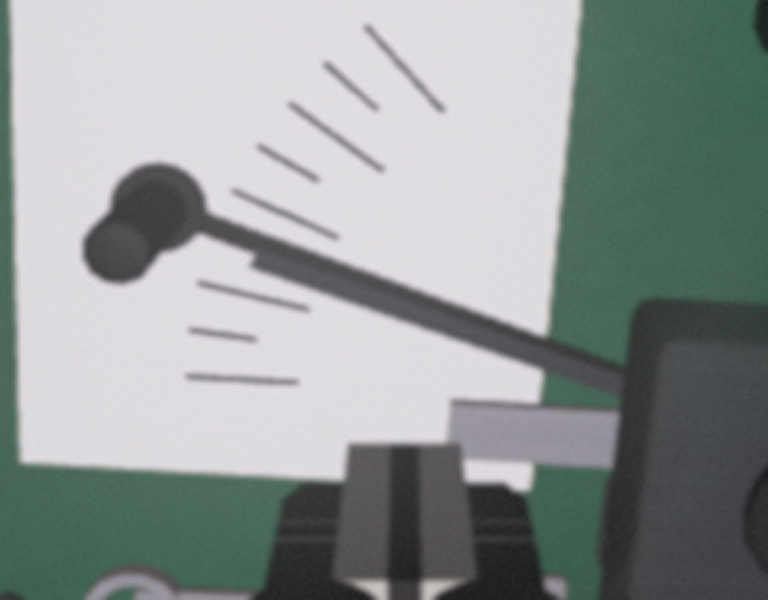

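The knob top at (117,250) in the crop gives 0.331 rad, and the drag tip at (253,261) gives 0.301. That leaves a gap of 0.03, so I'll nudge the knob to 0.303, since commanded angle and result agreed well.

Run:
```python
from knob import *
robot.move_to(*kp(.33,.045,.18))
robot.line_to(*kp(.33,.045),velocity=.15)
robot.line_to(*kp(.33,.022),velocity=.08)
robot.line_to(*kp(.302,.0187),velocity=.03)
robot.pause(.15)
robot.line_to(*kp(.302,.045),velocity=.12)
robot.line_to(kp(.302,.045)[0][:2]+[.2],velocity=.2)
robot.move_to([.55,-.04,.25],[180,0,180])
T=Tt(robot.current_tool_pos(),robot.current_eef_rot());np.save("T5.npy",T)
im=vision.grab_frame("wrist")[:,:,::-1];cv2.imwrite("pics/w5.png",im)
cv2.imwrite("pics/w5z.png",cv2.resize(im[150:350,200:440],None,fx=3.2,fy=3,interpolation=cv2.INTER_CUBIC))
C=cam("wrist",T);print(robot.current_time_s())
for a in (.28,.29,.30,.31,.32):
    q=lambda r,z:[-r*np.sin(a),-r*np.cos(a),z]
    u=proj(C,rig2w(g,[q(.08,.062),q(.128,.062),q(.155,.105)]))
    print(a,((u-[200,150])*[3.2,3]).round(0).tolist())
```

```text
32.8167
0.28 [[430.0, 328.0], [249.0, 270.0], [108.0, 281.0]]
0.29 [[431.0, 325.0], [251.0, 266.0], [110.0, 275.0]]
0.3 [[432.0, 322.0], [252.0, 262.0], [112.0, 269.0]]
0.31 [[433.0, 320.0], [254.0, 257.0], [114.0, 263.0]]
0.32 [[434.0, 317.0], [256.0, 253.0], [116.0, 257.0]]
```

View pics/w5z.png

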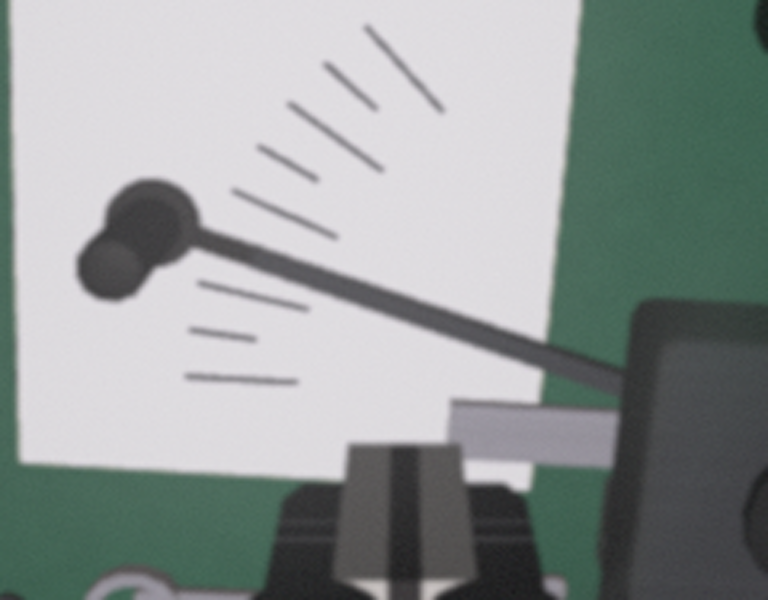

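View pics/w5.png

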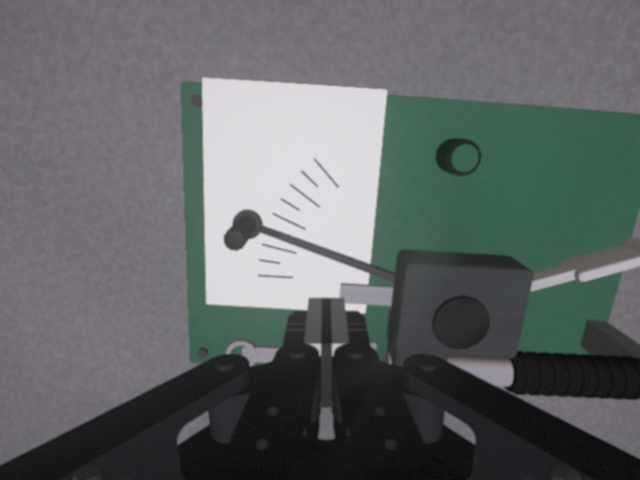

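The hands now overlap. The knob top at (111,267) in the crop gives about 0.303 rad and the drag hand about 0.30. The lever is at rest, the cap and wrench are in place, and the arm is clear, so I'm handing in.

Run:
```python
from h import *
print(robot.current_contact_force(),np.abs(robot.current_dq()).max(),robot.current_time_s())
workorder.close_job()
```

```text
[ 0.06405755 -0.7770996   0.29193053] 1.544096672734975 32.8167
the job is handed in; nothing more can be done
```

The brake lever check is done and handed in at 32.8 s of the 48 s allowed; no verdict is reported.

- **Press:** I pushed the blade with shut fingers through the 2–4 N free play, and it firmed up at about 33 mm of commanded travel. I held it about 0.8 s at a measured 13.5–16 N, below the 22 N limit, then let it go back to rest.
- **Set hand:** I pushed the knob to 0.33 rad first, measured about 0.03 rad too far from the drag hand, and nudged it further.
- **Final picture:** The set hand is at about 0.303 rad and the drag hand at about 0.30 rad, so they are roughly 0.003 rad apart against a tolerance of 0.035. My reading error is about 0.01 rad. The lever looks at rest.
- **Bystanders and contact:** The cap and wrench look unmoved in the last picture. I did not check the other loose things again, but the arm worked only around the rig. It ended clear of everything, and I never saw the fingers near the drag hand.
- **Disagreements:**
  - The knob was touched at 16.3 mm from the tool centre where I expected 18.7 mm; the check pictures showed this did not matter.
  - During the press the arm lagged its commanded position by about 5 mm, so the true travel was about 40 mm, which matches the drag hand.
  - At hand-in a small joint speed of about 1.5 °/s was still reading, with the arm clear of everything.

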